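Snap the condiment tub's lid shut all round

ROBOT

A 6-joint arm with a two-finger parallel gripper is mounted at the origin on the work surface. World frame = base frame: x ahead of the robot, y to its left, z up, the work surface at z = 0. Lengths are in m, angles in rad, forces in N, time in s.
With the tool pointing down it reaches from about 0.35 to 0.975 m from the base axis. Payload 4.9 kg.
Tool frame: the origin (TCP) lies at the very end of the fingers, on their centre line; the grasp point (between the pads) lies behind it (manip.grip_depth is the z of the grasp point in the tool frame, in m); z points along the fingers, y is the direction in which the jaws open and shut (so a half turn about z gives the same grasp; the last joint's range is limited). The gripper opens to 85 mm and grips with 20 to 120 N. Pads are 22 mm wide; open, the fingers measure 114 mm over their backs; the gripper's body (76 mm by 85 mm) begins 54 mm behind the grasp point. The pads swing forward as they close: fully open they stand 13 mm farther back than shut.
Start: joints at [-1.234, 0.053, 1.613, -0, 1.476, -0.119], TCP at [0.275, -0.561, 0.231] pointing down, gripper open.
Joint ranges: [-3.01, 3.01], [-1.01, 2.22], [0.06, 2.58], [-1.02, 4.17], [0.09, 2.62], [-3.14, 3.14]. Speed limits (rad/s): [2.57, 2.57, 3.14, 3.14, 3.14, 3.14].

INTERFACE

Orientations are given as a unit quaternion [w, x, y, z].
In Python, from plant import state, optics, manip, silhouettes, place_of gives the robot as it stands. The module is installed in compiled form; this text tells all that it offers.
- The arm moves only by the tool jog_arm, never from a script. Its argument "increments" is a list of rows, each an object with "slide": the shift along the tool's x, y, z in mm, a list of three; "rotation": the turn, a rotation vector about the tool's x, y, z in degrees, a list of three. A call has 1 to 20 rows; each row shifts and turns the commanded pose from where the row before left it, along the tool's axes as they then stand; what a row does not reach is not made up. A row lasts 1/12 s, in which the tool goes at most 41.7 mm and 7.16 degrees, less where a joint would pass 70% of its speed; a pose out of reach is approached as far as the arm can. A call with a gripper value outside its range is refused whole. "fingers" is the opening, from 0 (shut) to 1 (fully open), set as the call begins (left out, the last holds). The fingers move at their own pace and stop on an object; the grip force is fixed at half the most. Time passes only in rows, so rows that do not move let the fingers close. It gives the time, the measured TCP pose, the force and the opening at its end, in the units of the state.
- state(): the state, without advancing time (a new reading comes with each control period).
- optics.grab_frame(name): name is "scene" or "top" or "wrist"; returns a dict with "frame" (480x640x3 uint8, blue, green, red), "camera_matrix" (3x3 intrinsics, pixels), "R" (3x3) and "t" (3): a world point X has camera coordinates R X + t. Camera axes: x right, y down, z forward; pixel columns grow to the right and rows downward; lengths in m; the calibration is good to about 2 mm. The wrist camera is an equidistant fisheye: a pixel r from the principal point sees the ray r / f radians off the axis. A picture is of the moment at which its call begins. There is no depth.
- manip.job_done(): hands the job in, once; it reports no verdict.
Trained networks look in the newest picture that a camera, given by its name, has taken for a name from the list of things; names that differ only in an ending like _2 or _b are one class to them, and where a whole thing is asked for, a point or a joint stands for the part that bears it (a point fixed in the world has none). Each returns a list of dicts, best first, with "score" (0 to 1); they miss things now and then, are a little off and sometimes report something else, mostly with a low value. They report only what shows in the picture. A call takes as long as a camera call. They do not tell look-alikes from the thing itself.
- silhouettes(thing, camera): "mask" (480x640 bool, what is visible of it) and "bbox" ([left, top, right, bottom] in pixels, round what is visible of it).
- place_of(thing, camera): "uv" ([column, row] in pixels: a listed point, or the origin of a listed thing).
The state is a dict: "time": time; "joint_pos": joint angles; "joint_vel": joint speeds; "joint_efforts": joint torques, N m; "tool_pos": TCP position; "tool_rot": TCP orientation; "contact_force": force on the tool from outside, world axes, zero at the start; "ft_torque": the same for the moment, N m; "gripper_width": opening from 0.0 (shut) to 1.0 (fully open).
Only numpy, scipy, OpenCV 4.12 (cv2) and the standard library are available. Lean on these libraries where they do the work, as an engineer would, in place of code of your own. Each camera call takes 0.05 s, during which the arm holds its last target.

TASK

The red snap-fit lid of the white condiment tub is not properly shut: sections of its rim are sprung up. Press down every raised section around the rim until all four have clicked shut and stay flush when you let go. Only press: do not lift, tip or push the tub out of its place, and leave everything standing around it where it is.

Things in the scene. Friction and masses are not known exactly. Their poses are not given: they have to be found in the camera images.
- tub: White rectangular plastic condiment tub full of sauce, loose on the work surface, 0.7 to 0.9 kg. Lid outline 124 mm (its x) by 164 mm (its y); tub body 112 by 152 mm. Origin at the centre of its underside, z up, y along its long side. The lid is red: a fixed recessed centre panel, 72 by 112 mm, top 77 mm above the origin, with a small white shut flip-top (30 mm wide, top at 81 mm) in the middle; around it runs a rim of four separate red sections.
- rim_front (a joint): Snap-fit travel of the red rim section on the long side towards the tub's -x, straight down, in m: 0 = sprung up, 0.009 = clicked shut. It resists with up to about 7 N early in the stroke; let go before 0.004 it springs back up, past 0.0055 it snaps shut and stays, between it may hang half-way. Its top is 89 mm above the tub's underside when up and 80 mm when shut. Up, it bares a yellow stripe on the tub wall, hidden when shut. It starts up.
- front_top (a point): Middle of the top face of that same section (front; 24 mm (x) by 160 mm (y), corners included), moving with it; at (-50, 0) mm in the tub's x, y. Three fine dark ridges mark it. The section goes straight down wherever it is pressed.
- rim_back (a joint): Snap-fit travel of the red rim section on the long side towards the tub's +x, straight down, in m: 0 = sprung up, 0.009 = clicked shut. It resists with up to about 7 N early in the stroke; let go before 0.004 it springs back up, past 0.0055 it snaps shut and stays, between it may hang half-way. Its top is 89 mm above the tub's underside when up and 80 mm when shut. Up, it bares a yellow stripe on the tub wall, hidden when shut. This one may start up, half-way or shut.
- back_top (a point): Middle of the top face of that same section (back; 24 mm (x) by 160 mm (y), corners included), moving with it; at (50, 0) mm in the tub's x, y. Three fine dark ridges mark it. The section goes straight down wherever it is pressed.
- rim_left (a joint): Snap-fit travel of the red rim section on the short side towards the tub's +y, straight down, in m: 0 = sprung up, 0.009 = clicked shut. It resists with up to about 7 N early in the stroke; let go before 0.004 it springs back up, past 0.0055 it snaps shut and stays, between it may hang half-way. Its top is 89 mm above the tub's underside when up and 80 mm when shut. Up, it bares a yellow stripe on the tub wall, hidden when shut. It starts up.
- left_top (a point): Middle of the top face of that same section (left; 72 mm (x) by 24 mm (y)), moving with it; at (0, 70) mm in the tub's x, y. Three fine dark ridges mark it. The section goes straight down wherever it is pressed.
- rim_right (a joint): Snap-fit travel of the red rim section on the short side towards the tub's -y, straight down, in m: 0 = sprung up, 0.009 = clicked shut. It resists with up to about 7 N early in the stroke; let go before 0.004 it springs back up, past 0.0055 it snaps shut and stays, between it may hang half-way. Its top is 89 mm above the tub's underside when up and 80 mm when shut. Up, it bares a yellow stripe on the tub wall, hidden when shut. It starts up.
- right_top (a point): Middle of the top face of that same section (right; 72 mm (x) by 24 mm (y)), moving with it; at (0, -70) mm in the tub's x, y. Three fine dark ridges mark it. The section goes straight down wherever it is pressed.
- tumbler: Clear glass tumbler, 68 mm wide, 105 mm tall. A bystander; origin at the centre of its underside.
- pot: Small black cast basting pot, 94 mm wide, 65 mm tall, with a straight handle reaching 105 mm from its axis. A bystander; origin at the centre of its underside.
- sauce: Amber sauce bottle with an orange cap, 60 mm wide, 130 mm tall. A bystander; origin at the centre of its underside.
- skewers: Bamboo holder, 72 mm wide, 120 mm tall, with skewers up to 240 mm. A bystander; origin at the centre of its underside.
- tongs: Stainless tongs lying flat, 250 mm long, with a slide ring. A bystander; origin at the centre of its underside (a lying tool's: near its middle).
- brush: Basting brush lying flat. A bystander; origin at the centre of its underside (a lying tool's: near its middle).
- shaker: Steel shaker, 48 mm wide, 85 mm tall. A bystander; origin at the centre of its underside.
Mind the look-alikes: they are no part of the job. There is more than one size of the tub; the job needs the smallest.

How it is judged:
At the end, for the whole second after the job is handed in: All four rim sections are clicked shut (each more than 7 of its 9 mm down) with nothing pressing on them; the tub stands flat and still within 40 mm of where it was, and every bystander within 30 mm of where it was (value of joint each of rim_front, rim_back, rim_left, rim_right above 0.007 m and angle between tub's own z axis and vertical below 0.05 rad and height (world z) of tub below 0.004 m and distance of tub from where it was at the start of the episode below 0.04 m and linear speed of tub below 0.02 m/s and distance of each of tumbler, pot, sauce, skewers, tongs, brush, shaker from where it was at the start of the episode below 0.03 m); the robot touches nothing.
It fails at once if the tub is lifted (height (world z) of tub above 0.012 m).
It fails at once if the tub is tipped more than about 10 degrees (angle between tub's own z axis and vertical above 0.18 rad).
It fails at once if the tub is pushed more than 40 mm from its place (distance of tub from where it was at the start of the episode above 0.04 m).
It fails at once if a bystander is lifted, carried or knocked more than 30 mm from its place (distance of any of tumbler, pot, sauce, skewers, tongs, brush, shaker from where it was at the start of the episode above 0.03 m).
It also fails if it takes over 56 s, if anything falls off the work surface, if the arm or the gripper's body presses on something with over 40 N, if the wrist force passes 120 N, or if a joint passes its speed limit or range.

## Working session

There is one attempt and no reset: what is moved stays moved. The work goes in short steps, Python scripts to look and compute and a tool call to move; the robot and the scene stay as the last step left them, time stands still between calls to the robot, and variables do not carry over. Pictures are saved under pics/ and viewed, and the job is handed in when it is done.

Besides the shell and the picture viewer there is one more tool, called after "Call:" as name(argument=value, ...), one argument or row to a line, values as JSON. jog_arm: Moves the arm, as the interface text tells. Its arguments: {"type":"object","properties":{"increments":{"type":"array","items":{"type":"object","properties":{"slide":{"type":"array","items":{"type":"number"}},"rotation":{"type":"array","items":{"type":"number"}}}}},"fingers":{"type":"number"}},"required":["increments"]}

```bash
mkdir -p pics; cat > h.py <<'E'
import numpy as np, cv2
from plant import state, optics, manip, silhouettes, place_of
def ray(f,uv):
    K=f["camera_matrix"];R=f["R"];t=f["t"]
    d=R.T@np.linalg.inv(K)@np.array([uv[0],uv[1],1.0]); return -R.T@t,d
def atz(f,uv,z):
    o,d=ray(f,uv); return o+d*(z-o[2])/d[2]
def proj(f,X):
    p=f["R"]@np.asarray(X)+f["t"]; p=f["camera_matrix"]@p; return p[:2]/p[2]
E
python3 - <<'E'
from h import *
for n in ("scene","top","wrist"):
    f=optics.grab_frame(n); cv2.imwrite(f"pics/{n}0.png",f["frame"])
    print(n,(-f["R"].T@f["t"]).round(3))
    if n!="wrist":
        for th in ("tub","front_top","back_top","left_top","right_top"):
            for r in place_of(th,n): 
                z={"tub":0}.get(th,.089)
                print(th,r["score"],r["uv"],atz(f,r["uv"],z).round(4))
        for r in silhouettes("tub",n): print(r["score"],r["bbox"])
print(state(),manip.grip_depth)
E
```

```text
scene [ 1.136 -0.578  1.333]
tub 0.95 [423.8, 238.2] [0.678 0.278 0.   ]
tub 0.63 [295.4, 295.2] [ 0.5602 -0.1129  0.    ]
tub 0.63 [253.1, 419.2] [ 0.7366 -0.4105  0.    ]
tub 0.5 [403.5, 139.4] [0.379  0.5304 0.    ]
front_top 0.97 [288.1, 263.1] [ 0.5154 -0.0933  0.089 ]
front_top 0.89 [273.1, 386.6] [ 0.7379 -0.3408  0.089 ]
front_top 0.78 [449.2, 199.3] [0.6718 0.3736 0.089 ]
back_top 0.96 [297.5, 294.2] [ 0.6002 -0.1382  0.089 ]
back_top 0.75 [217.9, 425.3] [ 0.7201 -0.4862  0.089 ]
back_top 0.56 [410.9, 221.5] [0.6483 0.2381 0.089 ]
back_top 0.38 [232.9, 314.0] [ 0.5309 -0.2906  0.089 ]
left_top 0.8 [458.1, 239.4] [0.7743 0.2835 0.089 ]
left_top 0.71 [317.4, 271.4] [ 0.5865 -0.0558  0.089 ]
right_top 0.91 [407.7, 190.4] [0.57   0.3146 0.089 ]
right_top 0.81 [263.7, 286.1] [ 0.5236 -0.1842  0.089 ]
right_top 0.71 [221.6, 371.8] [ 0.629  -0.4037  0.089 ]
right_top 0.23 [321.3, 167.3] [0.3371 0.1992 0.089 ]
0.97 [187.9, 343.1, 310.6, 476.9]
0.9 [255.6, 253.1, 333.8, 318.8]
0.89 [381.1, 176.6, 487.7, 279.6]
0.63 [393.4, 84.5, 421.1, 151.5]
top [ 0.278 -0.017  1.825]
tub 0.9 [223.7
[... 1027 characters left out ...]
 array([-1.23400020e+00,  5.26727051e-02,  1.61288202e+00, -1.11586714e-05,
        1.47599025e+00, -1.18966626e-01]), 'joint_vel': array([ 2.83594862e-06,  1.16462524e-03, -1.40891900e-03,  1.31506140e-04,
       -3.41194328e-04,  1.47168394e-04]), 'joint_efforts': array([ 2.86693748e-04, -3.93604124e+01, -3.70406163e+01, -2.60343154e-05,
        4.83906642e-04, -2.94684490e-06]), 'tool_pos': array([ 0.27510554, -0.56118737,  0.23133127]), 'tool_rot': array([ 2.43033355e-05,  9.74147088e-01,  2.25914695e-01, -2.92989210e-06]), 'contact_force': array([0.26514903, 0.61746779, 0.96163951]), 'ft_torque': array([ 0.02450392,  0.0195252 , -0.02805884]), 'gripper_width': 1.001853957364884} -0.0187
```

View pics/scene0.png

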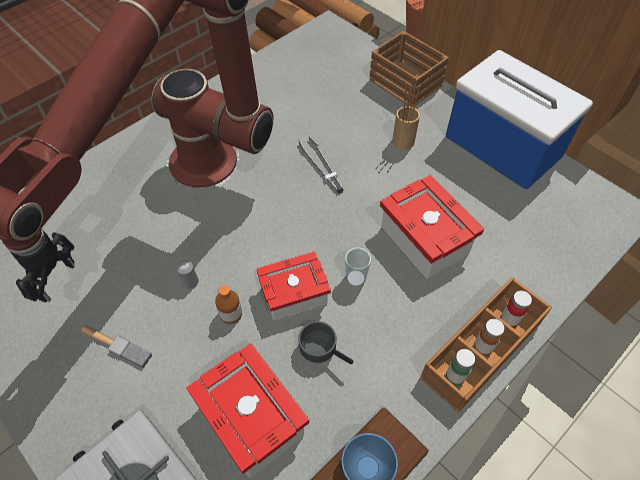

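View pics/top0.png

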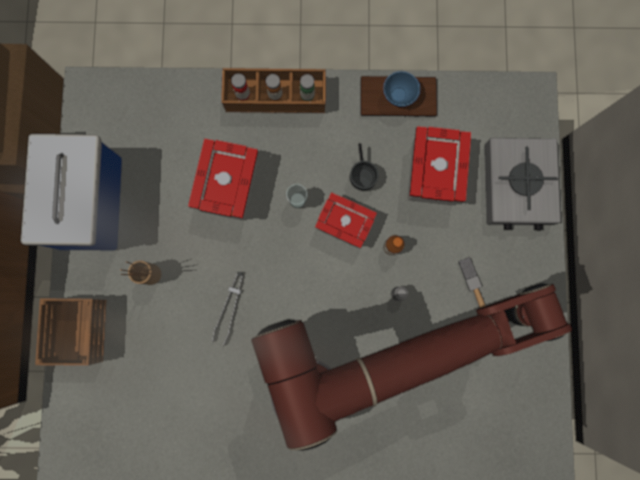

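```bash
python3 - <<'E'
from h import *
s=cv2.imread("pics/scene0.png");t=cv2.imread("pics/top0.png")
a=cv2.resize(s[240:330,235:385],None,fx=5,fy=5,interpolation=cv2.INTER_CUBIC)
b=cv2.resize(t[180:260,300:420],None,fx=5,fy=5,interpolation=cv2.INTER_CUBIC)
cv2.imwrite("pics/ca.png",a);cv2.imwrite("pics/cb.png",b)
f=optics.grab_frame("scene"); g=optics.grab_frame("top")
for th,z in (("tumbler",0),("pot",0),("sauce",0),("shaker",0)):
  for n,q in (("scene",f),("top",g)):
    r=place_of(th,n)
    if r: print(th,n,r[0]["score"],atz(q,r[0]["uv"],z).round(3))
E
```

```text
tumbler scene 0.94 [0.645 0.027 0.   ]
tumbler top 0.9 [0.632 0.045 0.   ]
pot scene 0.65 [ 0.714 -0.177  0.   ]
pot top 0.68 [ 0.713 -0.18   0.   ]
sauce scene 0.57 [ 0.487 -0.275  0.   ]
sauce top 0.82 [ 0.487 -0.28   0.   ]
shaker scene 0.63 [ 0.328 -0.29   0.   ]
shaker top 0.77 [ 0.333 -0.285  0.   ]
```

View pics/ca.png

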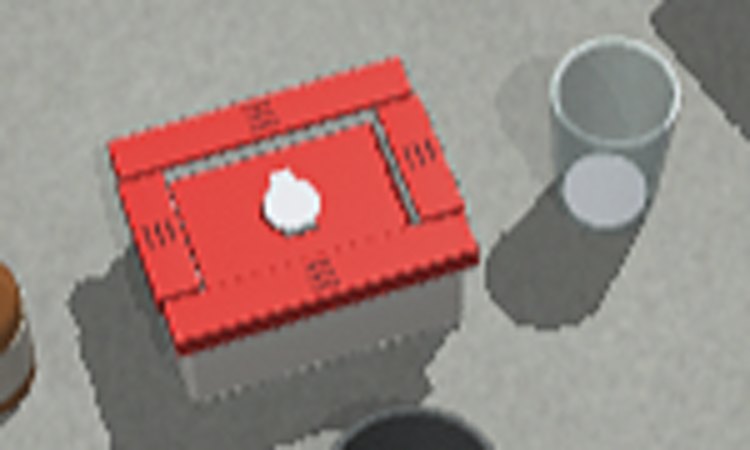

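View pics/cb.png

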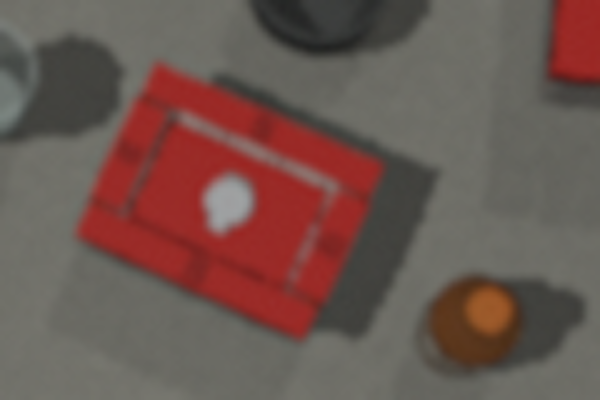

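Look-alikes in the scene picture are the three red-lidded tubs at (293,282), (431,218) and (247,405). The one at (293,282) is clearly the smallest. Its front-to-back spacing measures about 95 mm and left-to-right about 140 mm, which matches the description. In the crop, at least some sections stand up.

I'll turn the tool into line with the tub first, then go above the front section.

Call:
jog_arm(
  increments=[
    {"rotation":[0,0,-6.2]},
    {"rotation":[0,0,-6.2]},
    {"rotation":[0,0,-6.2]},
    {"rotation":[0,0,-6.2]},
    {"rotation":[0,0,-6.2]},
    {"rotation":[0,0,-6.3]},
    {},
    {},
  ],
  fingers=0,
)

```text
invalid input
```

Call:
jog_arm(
  increments=[
    {"slide":[29,0,0]},
    {"slide":[29,0,0]},
    {"slide":[29,0,0]},
    {"slide":[29,0,0]},
    {"slide":[29,0,0]},
    {"slide":[29,0,0]},
    {"slide":[29,0,0]},
    {"slide":[29,0,0]},
    {"slide":[29,0,0]},
    {"slide":[29,0,0]},
    {"slide":[29,0,0]},
    {"slide":[29,0,0]},
    {"slide":[29,0,0]},
    {"slide":[29,0,0]},
    {"slide":[29,0,0]},
    {"slide":[29,0,0]},
    {"slide":[29,0,0]},
    {"slide":[29,6,0]},
    {},
    {},
  ],
)

```text
invalid input
```

Call:
jog_arm(
  increments=[
    {"slide":[0,0,0],"rotation":[0,0,-6.2]},
    {"slide":[0,0,0],"rotation":[0,0,-6.2]},
    {"slide":[0,0,0],"rotation":[0,0,-6.2]},
    {"slide":[0,0,0],"rotation":[0,0,-6.2]},
    {"slide":[0,0,0],"rotation":[0,0,-6.2]},
    {"slide":[0,0,0],"rotation":[0,0,-6.3]},
    {"slide":[0,0,0],"rotation":[0,0,0]},
    {"slide":[0,0,0],"rotation":[0,0,0]},
  ],
  fingers=0,
)

```text
time: 1.92
tool_pos: [0.2751, -0.5612, 0.2313]
tool_rot: [-0.0, 0.851, 0.524, -0.0]
contact_force: [0.3, 0.4, -0.1]
gripper_width: -0.001
```

Call:
jog_arm(
  increments=[
    {"slide":[29,0,0],"rotation":[0,0,0]},
    {"slide":[29,0,0],"rotation":[0,0,0]},
    {"slide":[29,0,0],"rotation":[0,0,0]},
    {"slide":[29,0,0],"rotation":[0,0,0]},
    {"slide":[29,0,0],"rotation":[0,0,0]},
    {"slide":[29,0,0],"rotation":[0,0,0]},
    {"slide":[29,0,0],"rotation":[0,0,0]},
    {"slide":[29,0,0],"rotation":[0,0,0]},
    {"slide":[29,0,0],"rotation":[0,0,0]},
    {"slide":[29,0,0],"rotation":[0,0,0]},
    {"slide":[29,0,0],"rotation":[0,0,0]},
    {"slide":[29,0,0],"rotation":[0,0,0]},
    {"slide":[29,0,0],"rotation":[0,0,0]},
    {"slide":[29,0,0],"rotation":[0,0,0]},
    {"slide":[29,0,0],"rotation":[0,0,0]},
    {"slide":[29,0,0],"rotation":[0,0,0]},
    {"slide":[29,0,0],"rotation":[0,0,0]},
    {"slide":[29,6,0],"rotation":[0,0,0]},
    {"slide":[0,0,0],"rotation":[0,0,0]},
  ],
)

```text
time: 3.5
tool_pos: [0.5159, -0.0936, 0.2315]
tool_rot: [-0.0, 0.85, 0.526, 0.001]
contact_force: [0.6, 0.5, 1.1]
gripper_width: 0.004
```

```bash
python3 - <<'E'
from h import *
for n in ("scene","top","wrist"):
    f=optics.grab_frame(n); cv2.imwrite(f"pics/{n}1.png",f["frame"])
    if n=="wrist":
        print(f["camera_matrix"],f["R"],f["t"])
        for th in ("front_top","back_top","left_top","right_top"):
            for r in place_of(th,n):
                K=f["camera_matrix"];p=np.array(r["uv"])-K[:2,2];th_=np.linalg.norm(p)/K[0,0]
                d=f["R"].T@np.append(p/np.linalg.norm(p)*np.sin(th_),np.cos(th_)); o=-f["R"].T@f["t"]
                print(th,r["score"],r["uv"],(o+d*(.089-o[2])/d[2]).round(4),(o+d*(.08-o[2])/d[2]).round(4))
s=state();print(s["tool_pos"],s["tool_rot"],s["contact_force"])
E
```

```text
[[371.64829954   0.         317.7120546 ]
 [  0.         371.64829954 231.76406667]
 [  0.           0.           1.        ]] [[ 0.89470332 -0.44665939 -0.00116843]
 [-0.42260924 -0.84736949  0.32150643]
 [-0.14459395 -0.28715908 -0.94690668]] [-0.5027312   0.09313099  0.42782368]
front_top 0.85 [612.6, 337.7] [ 0.7724 -0.3964  0.089 ] [ 0.7793 -0.4081  0.08  ]
front_top 0.73 [20.1, 37.9] [0.3407 0.1918 0.089 ] [0.3341 0.1986 0.08  ]
front_top 0.7 [317.4, 215.1] [ 0.5135 -0.0967  0.089 ] [ 0.5123 -0.099   0.08  ]
back_top 0.79 [601.0, 412.2] [ 0.7569 -0.5493  0.089 ] [ 0.7634 -0.5659  0.08  ]
back_top 0.74 [365.0, 190.0] [ 0.5563 -0.0949  0.089 ] [ 0.5565 -0.0972  0.08  ]
back_top 0.72 [437.2, 211.0] [ 0.6037 -0.1372  0.089 ] [ 0.6054 -0.1408  0.08  ]
left_top 0.67 [379.9, 131.0] [ 0.5865 -0.0577  0.089 ] [ 0.5877 -0.0588  0.08  ]
right_top 0.86 [540.9, 411.4] [ 0.6555 -0.4562  0.089 ] [ 0.6588 -0.4699  0.08  ]
right_top 0.66 [376.9, 289.1] [ 0.53   -0.1796  0.089 ] [ 0.5293 -0.1845  0.08  ]
[ 0.51367717 -0.09795355  0.23130854] [ 6.92769823e-05  8.51307901e-01  5.24666419e-01 -4.61224907e-05] [-0.27454276  0.24193697  0.63220316]
```

View pics/wrist1.png

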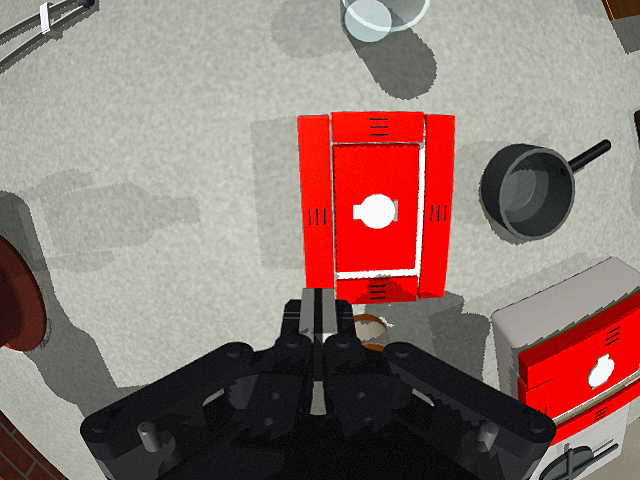

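The wrist picture shows the tub lined up with the tool: front section at (317,215), back (437,211), left (379,131) and right (377,289). The TCP is within 2 mm of the front point, so I'll press it.

Call:
jog_arm(
  increments=[
    {"slide":[0,0,32],"rotation":[0,0,0]},
    {"slide":[0,0,32],"rotation":[0,0,0]},
    {"slide":[0,0,32],"rotation":[0,0,0]},
    {"slide":[0,0,32],"rotation":[0,0,0]},
    {"slide":[0,0,0],"rotation":[0,0,0]},
    {"slide":[0,0,0],"rotation":[0,0,0]},
    {"slide":[0,0,3],"rotation":[0,0,0]},
    {"slide":[0,0,3],"rotation":[0,0,0]},
    {"slide":[0,0,3],"rotation":[0,0,0]},
    {"slide":[0,0,2],"rotation":[0,0,0]},
    {"slide":[0,0,2],"rotation":[0,0,0]},
    {"slide":[0,0,2],"rotation":[0,0,0]},
    {"slide":[0,0,2],"rotation":[0,0,0]},
    {"slide":[0,0,2],"rotation":[0,0,0]},
    {"slide":[0,0,0],"rotation":[0,0,0]},
  ],
)

```text
time: 5.1
tool_pos: [0.5142, -0.097, 0.0843]
tool_rot: [0.0, 0.851, 0.526, 0.0]
contact_force: [0.0, 0.4, 0.8]
gripper_width: 0.002
```

Call:
jog_arm(
  increments=[
    {"slide":[0,0,1],"rotation":[0,0,0]},
    {"slide":[0,0,1],"rotation":[0,0,0]},
    {"slide":[0,0,1],"rotation":[0,0,0]},
    {"slide":[0,0,1],"rotation":[0,0,0]},
    {"slide":[0,0,0],"rotation":[0,0,0]},
    {"slide":[0,0,0],"rotation":[0,0,0]},
  ],
)

```text
time: 5.6
tool_pos: [0.514, -0.097, 0.0802]
tool_rot: [-0.0, 0.851, 0.526, -0.0]
contact_force: [0.5, 0.4, 0.5]
gripper_width: 0.002
```

```bash
python3 - <<'E'
from h import *
for n in ("scene","wrist"):
    f=optics.grab_frame(n); cv2.imwrite(f"pics/{n}2.png",f["frame"])
s=state();print(s["tool_pos"],s["contact_force"])
E
```

```text
[ 0.51402824 -0.09703086  0.08020061] [ 0.17165267  0.41684416 -0.40244492]
```

View pics/wrist2.png

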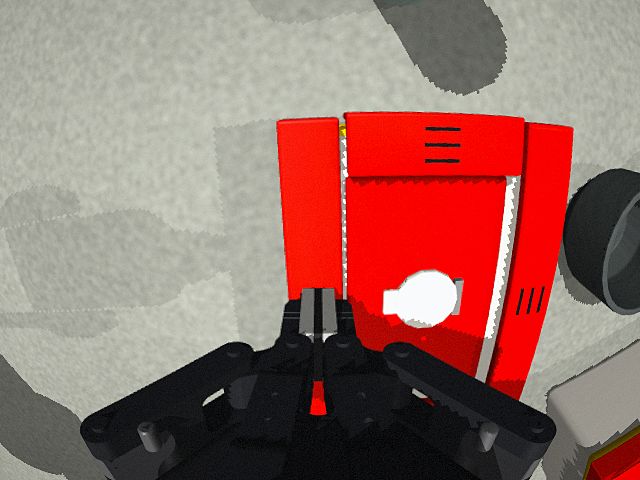

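The front section now looks lower than its neighbours: yellow shows on the side of the left section at (345,130). I'll push slightly further to feel the hard stop, then back off.

Call:
jog_arm(
  increments=[
    {"slide":[0,0,1],"rotation":[0,0,0]},
    {"slide":[0,0,0],"rotation":[0,0,0]},
  ],
)

```text
time: 5.87
tool_pos: [0.5142, -0.0971, 0.08]
tool_rot: [-0.0, 0.851, 0.526, -0.0]
contact_force: [-2.4, 1.3, 3.9]
gripper_width: 0.0
```

Hard stop at z = 0.080, so the front is shut. Next is the left section.

Call:
jog_arm(
  increments=[
    {"slide":[0,0,-12],"rotation":[0,0,0]},
    {"slide":[0,0,-13],"rotation":[0,0,0]},
    {"slide":[17,12,0],"rotation":[0,0,0]},
    {"slide":[17,13,0],"rotation":[0,0,0]},
    {"slide":[17,12,0],"rotation":[0,0,0]},
    {"slide":[17,12,0],"rotation":[0,0,0]},
    {"slide":[0,0,0],"rotation":[0,0,0]},
    {"slide":[0,0,5],"rotation":[0,0,0]},
    {"slide":[0,0,5],"rotation":[0,0,0]},
    {"slide":[0,0,3],"rotation":[0,0,0]},
    {"slide":[0,0,2],"rotation":[0,0,0]},
    {"slide":[0,0,2],"rotation":[0,0,0]},
    {"slide":[0,0,2],"rotation":[0,0,0]},
    {"slide":[0,0,2],"rotation":[0,0,0]},
    {"slide":[0,0,2],"rotation":[0,0,0]},
    {"slide":[0,0,1],"rotation":[0,0,0]},
    {"slide":[0,0,1],"rotation":[0,0,0]},
    {"slide":[0,0,0],"rotation":[0,0,0]},
  ],
)

```text
time: 7.37
tool_pos: [0.5882, -0.0583, 0.08]
tool_rot: [-0.0, 0.851, 0.526, -0.0]
contact_force: [-2.9, 0.5, 6.4]
gripper_width: 0.001
```

Left reached the same stop at 0.080. Next is the back section.

Call:
jog_arm(
  increments=[
    {"slide":[0,0,-12],"rotation":[0,0,0]},
    {"slide":[0,0,-13],"rotation":[0,0,0]},
    {"slide":[-17,13,0],"rotation":[0,0,0]},
    {"slide":[-17,13,0],"rotation":[0,0,0]},
    {"slide":[-17,12,0],"rotation":[0,0,0]},
    {"slide":[-16,12,0],"rotation":[0,0,0]},
    {"slide":[0,0,0],"rotation":[0,0,0]},
    {"slide":[0,0,5],"rotation":[0,0,0]},
    {"slide":[0,0,5],"rotation":[0,0,0]},
    {"slide":[0,0,3],"rotation":[0,0,0]},
    {"slide":[0,0,2],"rotation":[0,0,0]},
    {"slide":[0,0,2],"rotation":[0,0,0]},
    {"slide":[0,0,2],"rotation":[0,0,0]},
    {"slide":[0,0,2],"rotation":[0,0,0]},
    {"slide":[0,0,2],"rotation":[0,0,0]},
    {"slide":[0,0,1],"rotation":[0,0,0]},
    {"slide":[0,0,1],"rotation":[0,0,0]},
    {"slide":[0,0,0],"rotation":[0,0,0]},
  ],
)

```text
time: 8.87
tool_pos: [0.603, -0.1401, 0.08]
tool_rot: [-0.0, 0.851, 0.526, -0.0]
contact_force: [-3.1, 1.5, 6.0]
gripper_width: 0.004
```

Call:
jog_arm(
  increments=[
    {"slide":[0,0,-12],"rotation":[0,0,0]},
    {"slide":[0,0,-13],"rotation":[0,0,0]},
    {"slide":[-17,-13,0],"rotation":[0,0,0]},
    {"slide":[-17,-12,0],"rotation":[0,0,0]},
    {"slide":[-17,-12,0],"rotation":[0,0,0]},
    {"slide":[-17,-12,0],"rotation":[0,0,0]},
    {"slide":[0,0,0],"rotation":[0,0,0]},
    {"slide":[0,0,5],"rotation":[0,0,0]},
    {"slide":[0,0,5],"rotation":[0,0,0]},
    {"slide":[0,0,3],"rotation":[0,0,0]},
    {"slide":[0,0,2],"rotation":[0,0,0]},
    {"slide":[0,0,2],"rotation":[0,0,0]},
    {"slide":[0,0,2],"rotation":[0,0,0]},
    {"slide":[0,0,2],"rotation":[0,0,0]},
    {"slide":[0,0,2],"rotation":[0,0,0]},
    {"slide":[0,0,1],"rotation":[0,0,0]},
    {"slide":[0,0,1],"rotation":[0,0,0]},
    {"slide":[0,0,0],"rotation":[0,0,0]},
  ],
)

```text
time: 10.37
tool_pos: [0.529, -0.1792, 0.08]
tool_rot: [-0.0, 0.851, 0.526, -0.0]
contact_force: [-3.2, 2.4, 5.7]
gripper_width: 0.003
```

All four presses ended at z = 0.080. I'll lift and move back to the side to look.

Call:
jog_arm(
  increments=[
    {"slide":[0,0,-20],"rotation":[0,0,0]},
    {"slide":[0,0,-30],"rotation":[0,0,0]},
    {"slide":[0,0,-30],"rotation":[0,0,0]},
    {"slide":[0,0,-30],"rotation":[0,0,0]},
    {"slide":[0,0,-30],"rotation":[0,0,0]},
    {"slide":[0,-30,0],"rotation":[0,0,0]},
    {"slide":[0,-30,0],"rotation":[0,0,0]},
    {"slide":[0,-20,0],"rotation":[0,0,0]},
    {"slide":[0,0,0],"rotation":[0,0,0]},
    {"slide":[0,0,0],"rotation":[0,0,0]},
  ],
)

```text
time: 11.2
tool_pos: [0.457, -0.1434, 0.2192]
tool_rot: [0.0, 0.851, 0.526, 0.0]
contact_force: [0.1, 0.1, 1.2]
gripper_width: -0.004
```

```bash
python3 - <<'E'
from h import *
for n in ("scene","wrist"):
    f=optics.grab_frame(n)["frame"]
    c=f[240:330,235:385] if n=="scene" else f
    cv2.imwrite(f"pics/{n}3.png",cv2.resize(c,None,fx=5,fy=5,interpolation=cv2.INTER_CUBIC) if n=="scene" else c)
s=state();print(s["tool_pos"],s["contact_force"])
E
```

```text
[ 0.45774902 -0.14383606  0.2193284 ] [0.31613461 0.51801057 0.98315785]
```

View pics/scene3.png

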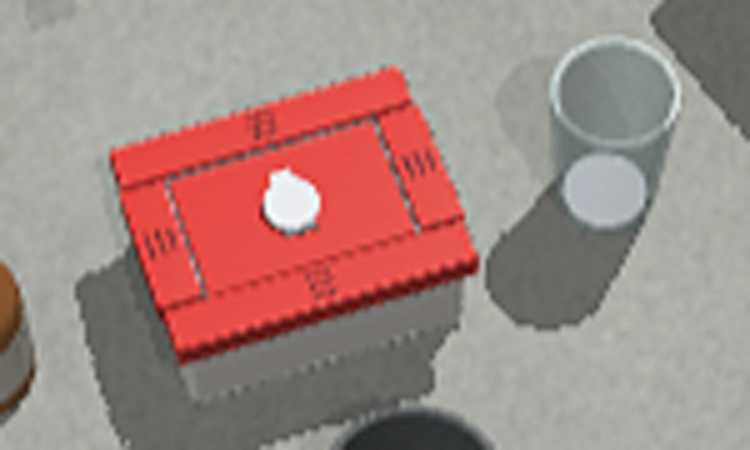

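View pics/wrist3.png

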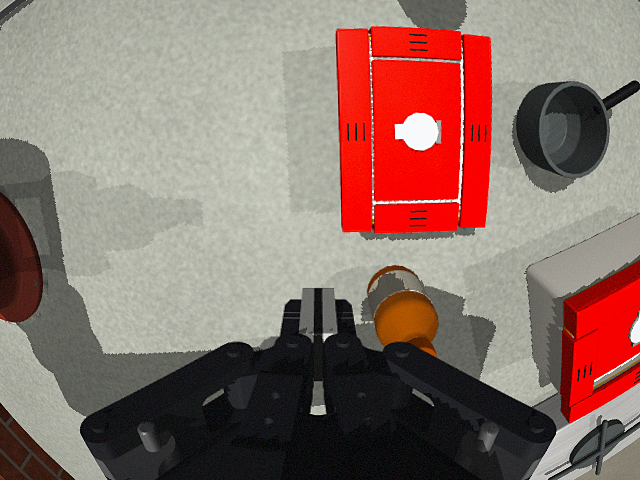

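The scene crop shows all four sections level, with even gaps to the centre panel. Ridges are at (262,125), (418,163), (322,285) and (160,241), all lower than before. No yellow is visible, and the tub, tumbler and sauce bottle are where they were.

```bash
python3 -c "
from plant import manip
print(manip.job_done())"
```

```text
the job is handed in; nothing more can be done
None
```

I pressed all four rim sections of the smallest tub with the closed fingertips, in the order front, left, back, right, then lifted clear and handed the job in at about 11 s of the 56 s.

- **Each press:** it ended on a firm stop at z = 0.080 m, the shut height, with about 4–6 N of upward force on the tool.
- **After letting go:** the last pictures show all four sections flush with even gaps. No yellow stripe shows, and the tub, tumbler, sauce bottle and pot look unmoved. I judged that by eye and did not re-measure positions, and the tongs, skewers, shaker and brush were not checked again.
- **Checks that failed or disagreed:** no check of the tub or lid failed. My first two move calls were refused for their row format and moved nothing. I could not tell from the pictures whether the back section started up or already shut, so I pressed it anyway. The hand-in gave no verdict.

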